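# Start the thumbscrew of a sensor hub

### The arm

A 6-joint arm with a two-finger parallel gripper is mounted at the origin on the work surface. World frame = base frame: x ahead of the robot, y to its left, z up, the work surface at z = 0. Lengths are in mm, angles in rad, forces in N, time in s.
With the tool pointing down it reaches from about 350 to 875 mm from the base axis. Payload 4.2 kg.
Tool frame: the origin (TCP) lies midway between the tips of the shut fingers; the grasp point (between the pads) lies 19 mm behind it; z points along the fingers, y is the line along which they close (so a half turn about z gives the same grasp; the last joint's range is limited). The gripper opens to 85 mm and grips with 20 to 120 N. Pads are 22 mm wide; open, the fingers measure 114 mm over their backs; the gripper's body (76 mm by 85 mm) begins 54 mm behind the grasp point. The pads swing forward as they close: fully open they stand 13 mm farther back than shut.
Start: joints at [1.445, 0.385, 0.008, 0, -1.194, -0.259], TCP at [234.575, 579.287, 231.312] pointing down, gripper open.
Joint ranges: [-3.14, 3.14], [-1.21, 2.06], [-1.07, 1.41], [-3.16, 2.05], [-2.99, -0.16], [-3.1, 3.1]. Speed limits (rad/s): [2.79, 2.79, 3.14, 3.14, 3.14, 3.14].

### API

Orientations are given as a unit quaternion [x, y, z, w].
In Python, from bench import arm gives the robot as it stands. The module is installed in compiled form; this text tells all that it offers.
- The arm moves only by the shell command python3 -m handwheel 'ROWS' [OPENING]. ROWS is JSON, a list of rows, each an object of numbers: "x", "y", "z": the shift along the world's x, y, z each as a share of 20 cm, from -1 to 1; "ax", "ay", "az": the turn, a rotation vector about the world's x, y, z each as a share of 90 degrees, from -1 to 1. In form: [{"x": .., "y": .., "z": .., "ax": .., "ay": .., "az": ..}, ...]. A call has exactly 8 rows; each row shifts and turns the commanded pose from where the row before left it; what a row does not reach is not made up. A row lasts 1/10 s, in which the tool goes at most 50 mm and 8.59 degrees, less where a joint would pass 70% of its speed; a pose out of reach is approached as far as the arm can. A call with a number of a shift or a turn outside -1 to 1 is refused whole. A call with a gripper value outside its range is refused whole. OPENING is the opening, from -1 (shut) to 1 (fully open), set as the call begins (- or left out, the last holds). The fingers move at their own pace and stop on an object; the grip force is fixed at half the most. Time passes only in rows, so rows that do not move let the fingers close, or fill a call up. It gives the time, the measured TCP pose, the force, the opening and the grip force at its end, in the units of the state.
- arm.read_state(): the state, without advancing time (a new reading comes with each control period).
- arm.get_image(name): name is "side" or "top" or "wrist"; returns the picture (400x640x3 uint8, red, green, blue); there is no depth.
- arm.camera_params(name): a dict with "K" (3x3 intrinsics, pixels), "position" and "orientation" of the camera in the world. Camera axes: x right, y down, z forward; pixel columns grow to the right and rows downward; lengths in mm; the calibration is good to about 2 mm. A picture is of the moment at which its call begins: read the wrist's pose just before it. camera_params takes no time and is no camera call; for the wrist camera it gives the pose at the moment of the call.
- arm.job_done(): hands the job in; it is judged then, once.
The state is a dict: "clock": time; "joints": joint angles; "joint_vel": joint speeds; "joint_efforts": joint torques, N m; "position": TCP position; "ee_rot": TCP orientation; "contact_force": force on the tool from outside, world axes, zero at the start; "wrist_torque": the same for the moment, N m; "gripper_width": finger opening in mm; "grasp_force": force on a finger pad.
Only numpy, scipy, OpenCV 4.12 (cv2) and the standard library are available. Lean on these libraries where they do the work, as an engineer would, in place of code of your own. Each camera call takes 0.05 s, during which the arm holds its last target. There are 200 camera calls.

### The job

Press the white cover of the grey sensor hub fully home, flush with the rim. Then start its blue thumbscrew without crossing the thread: turn it backward (counterclockwise from above) until it drops into the thread, then forward (clockwise) about one full turn. Finish while still holding the screw's knob in the gripper, started like that, and leave the other things on the table alone.

Things in the scene. Friction and masses are not known exactly. Their poses are not given: they have to be found in the camera images.
- hub: Grey open housing fixed to the table, 150 mm (its x) by 200 mm (its y) by 55 mm high, walls 8 mm; origin at the centre of its underside, z up. A white cover lies in its mouth, and a blue thumbscrew stands in the cover at hub x 0, y -42 mm. A row of steel sockets is on its -x face.
- press_pad (a point): Centre of the blue 34 mm disc on top of the white cover (130 x 180 x 8 mm), where to press it down; at hub x 0, y +45 mm. Its height above the table is 55 mm with the cover home (top flush with the rim), up to 62 mm before. Pressing anywhere on the cover moves it straight down.
- cover (a joint): How far the cover has been pressed in, m: starts at 0 to 0.003, fully home at 0.007 (end stop). It stays where it is left; about 7 N pushes it.
- thumbscrew: Blue thumbscrew standing upright in the hub; it turns and slides along its vertical axis but cannot come out. Square knob 30 mm across the flats (facing the screw's x and y), 3 mm cut corners, 26 mm high, on a 16 mm steel shank; a white pip on top, 9 mm from the axis, marks the screw's +x. Origin on the axis 50 mm below the knob's underside, which is 75 mm above the table at screw_lift 0.
- knob_center (a point): Centre of the blue knob (on the axis, 13 mm below its top); 88 mm above the table when screw_lift is 0.
- screw_turn (a joint): Angle of the thumbscrew, rad, growing forward (clockwise from above). At 0 the screw's x lies along the hub's x (screw yaw = hub yaw - screw_turn). From the start, turning back 0.4 to 1.6 rad brings the drop; where it lies differs each time. Turns easily (under 0.03 N m) and stays where it is left. Turned forward before the drop it jams, crossed: do not force it.
- screw_lift (a joint): Height of the thumbscrew, m, up. Unstarted: 0.004 to 0.006, standing on the thread's end, rising slightly as it is turned back. At the drop it falls to about 0 by itself (a 3 N spring pushes it down), or, if clamped hard, once the grip is eased. From there forward turning takes it down 6 mm a turn (bottom -0.0095); turning on backward raises it again, 6 mm a turn.
- optode_a: Bystander: black sensor with red and white rings, 28 mm wide, 24 mm high, standing beside the hub; origin under its centre.
- optode_b: Bystander: same as optode_a, on the other side of the hub.
- spare_screw: Bystander: spare blue-headed screw standing head down, head 26 mm square, 52 mm high in all; origin under its centre.
- screwdriver: Bystander: screwdriver lying beyond the hub; origin under its middle.
- tape_dispenser: Bystander: blue tape dispenser, 150 x 62 x 98 mm; origin under its centre.
- mug: Bystander: white mug, 76 mm wide, 90 mm high; origin under its centre.
- optode_c: Bystander: same as optode_a, standing in the grey parts tray at the left of the table.
- optode_d: Bystander: same as optode_a, standing in the grey parts tray at the left of the table.

How it is judged:
By the outcome, as a careful person would: the job done as asked, in the order asked, and still so for the second after the job is handed in, while the arm keeps its last pose, push and grip.
It also fails if it takes over 72 s, if anything falls off the work surface, if the arm or the gripper's body presses on something with over 40 N, if the wrist force passes 120 N, or if a joint passes its speed limit or range.

## Working session

There is one attempt and no reset: what is moved stays moved. The work goes in short steps, Python scripts to look and compute and a shell command to move; the robot and the scene stay as the last step left them, time stands still between calls to the robot, and variables do not carry over. Pictures are saved under pics/ and viewed, at most 10 in all, crops included, and the job is handed in when it is done.

```bash
mkdir -p pics; python3 - <<'E'
from bench import arm
import cv2,numpy as np
for n in ("top","side"):
    p=arm.camera_params(n); print(n,{k:np.round(v,4).tolist() for k,v in p.items()})
    cv2.imwrite(f"pics/{n}0.png",arm.get_image(n)[:,:,::-1])
s=arm.read_state();print({k:np.round(v,3).tolist() for k,v in s.items()})
E
```

```text
top {'K': [[473.1236, 0.0, 310.3276], [0.0, 473.1236, 207.1246], [0.0, 0.0, 1.0]], 'position': [432.2813, 60.4911, 1439.7774], 'orientation': [0.714, -0.6988, 0.0352, -0.0244]}
side {'K': [[443.0875, 0.0, 323.3504], [0.0, 443.0875, 194.0338], [0.0, 0.0, 1.0]], 'position': [-221.1226, -728.2402, 688.4218], 'orientation': [0.7927, -0.3246, 0.2019, -0.4749]}
{'clock': 0.1, 'joints': [1.445, 0.385, 0.007, -0.0, -1.194, -0.259], 'joint_vel': [0.0, -0.0, 0.002, 0.002, 0.001, -0.002], 'joint_efforts': [-0.0, -39.332, 18.893, 4.198, -0.003, 0.0], 'position': [234.387, 578.8, 230.324], 'ee_rot': [0.982, -0.191, -0.0, 0.001], 'contact_force': [1.102, 0.031, 0.926], 'wrist_torque': [0.007, 0.013, 0.048], 'grasp_force': 0.0, 'gripper_width': 85.616}
```

View pics/top0.png

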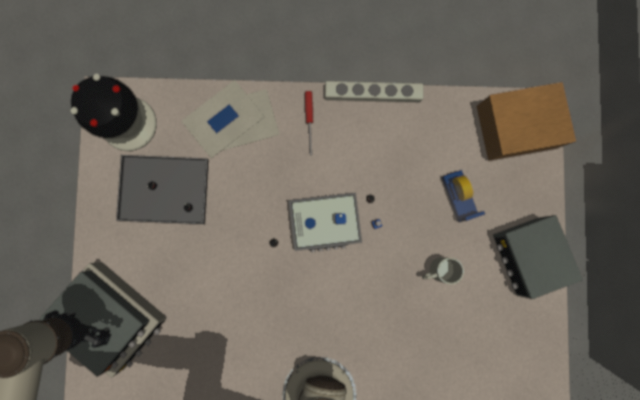

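View pics/side0.png

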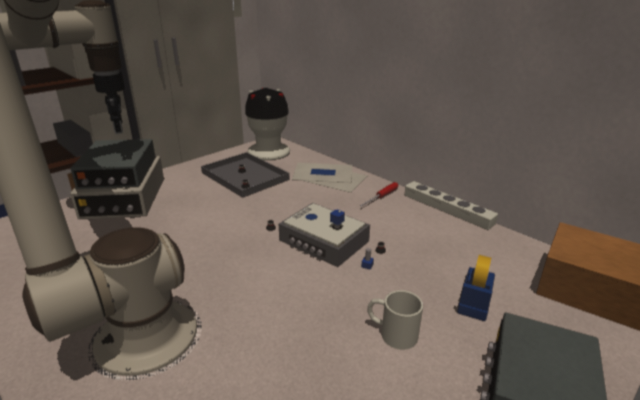

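The top view shows the hub around (325,221), with the pad disc at about (310,223) and the knob at (340,218). A small optode is at (370,198), another at (273,243), and the spare screw is at (377,224).

```bash
cat > h.py <<'E'
from bench import arm
import cv2,numpy as np
from scipy.spatial.transform import Rotation as R
def ray(p,uv,z):
    d=R.from_quat(p["orientation"]).apply(np.linalg.inv(p["K"])@[uv[0],uv[1],1]); o=np.array(p["position"])
    return o+d*(z-o[2])/d[2]
def blobs(im,mn=20):
    h=cv2.cvtColor(im,cv2.COLOR_RGB2HSV)
    m=cv2.inRange(h,(100,110,40),(130,255,255))
    n,l,s,c=cv2.connectedComponentsWithStats(m)
    return [(s[i].tolist(),c[i].round(1).tolist()) for i in range(1,n) if s[i][4]>mn],m
def st():
    s=arm.read_state(); print({k:np.round(s[k],3).tolist() for k in ("clock","joints","position","ee_rot","contact_force","wrist_torque","gripper_width","grasp_force")}); return s
E
python3 - <<'E'
from h import *
im=cv2.cvtColor(cv2.imread("pics/top0.png"),cv2.COLOR_BGR2RGB);p=arm.camera_params("top")
for b in blobs(im)[0]: print(b,ray(p,b[1],60).round(1),ray(p,b[1],100).round(1))
for n,uv,z in (("optA",(370,198),20),("optB",(273,243),20),("spare",(377,224),40),("c1",(289,200),55),("c2",(355,194),55),("c3",(360,241),55),("c4",(294,248),55)): print(n,ray(p,uv,z).round(1))
E
```

```text
([209, 106, 28, 25, 346], [222.5, 118.2]) [807.9 306.6  60. ] [797.  299.5 100. ]
([444, 172, 18, 12, 80], [451.1, 176.2]) [ 650.1 -373.7   60. ] [ 643.8 -361.1  100. ]
([336, 215, 9, 8, 62], [339.9, 218.9]) [516.5 -46.5  60. ] [514.1 -43.4 100. ]
([306, 219, 9, 9, 59], [309.7, 222.8]) [503.2  41.6  60. ] [501.1  42.1 100. ]
optA [ 584.2 -139.7   20. ]
optB [442.5 149.4  20. ]
spare [ 505.  -158.5   40. ]
c1 [569.2 103.7  55. ]
c2 [591.3 -90.3  55. ]
c3 [ 453.4 -106.7   55. ]
c4 [429.   85.7  55. ]
```

```bash
python3 -m handwheel '[{"x":0.1,"y":-0.22},{"x":0.1,"y":-0.22},{"x":0.1,"y":-0.22},{"x":0.1,"y":-0.22},{"x":0.1,"y":-0.22},{"x":0.1,"y":-0.22},{"x":0.1,"y":-0.22},{"x":0.1,"y":-0.22}]' -1; python3 -m handwheel '[{"x":0.11,"y":-0.22},{"x":0.1,"y":-0.22},{"x":0.1,"y":-0.2},{"x":0.1,"y":-0.18},{"x":0.1,"y":-0.1},{},{},{}]'
python3 - <<'E'
from h import *
p=arm.camera_params("wrist");s=st();im=arm.get_image("wrist");cv2.imwrite("pics/w1.png",im[:,:,::-1])
print({k:np.round(v,3).tolist() for k,v in p.items()})
for b in blobs(im,100)[0]: print(b,ray(p,b[1],60).round(1),ray(p,b[1],105).round(1))
E
```

```text
{'clock': 0.1, 'joints': [1.445, 0.385, 0.007, -0.0, -1.194, -0.259], 'position': [234.387, 578.8, 230.324], 'ee_rot': [0.982, -0.191, -0.0, 0.001], 'contact_force': [1.102, 0.031, 0.926], 'wrist_torque': [0.007, 0.013, 0.048], 'gripper_width': 85.616, 'grasp_force': 0.0}
{'K': [[341.76, 0.0, 326.918], [0.0, 341.76, 203.009], [0.0, 0.0, 1.0]], 'position': [298.692, 552.716, 373.059], 'orientation': [-0.553, 0.821, 0.116, -0.079]}
([0, 267, 60, 95, 3588], [21.6, 315.0]) [222.  929.6  60. ] [233.  875.4 105. ]invalid input at $[0]: expected keys x, y, z, ax, ay, az
invalid input at $[0]: expected keys x, y, z, ax, ay, az
```

View pics/w1.png

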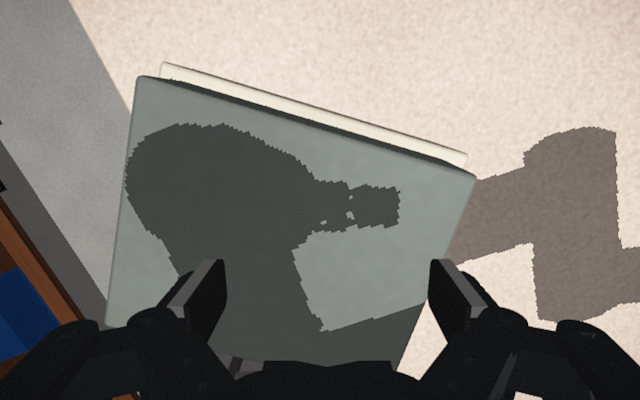

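The arm hasn't moved: this wrist picture still shows the instrument stack, with the finger tips at (200,300) and (455,300). The move was refused because every row needs all six keys.

```bash
python3 -m handwheel '[{"x":0.1,"y":-0.22,"z":0,"ax":0,"ay":0,"az":0.04},{"x":0.1,"y":-0.22,"z":0,"ax":0,"ay":0,"az":0.04},{"x":0.1,"y":-0.22,"z":0,"ax":0,"ay":0,"az":0.04},{"x":0.1,"y":-0.22,"z":0,"ax":0,"ay":0,"az":0.04},{"x":0.1,"y":-0.22,"z":0,"ax":0,"ay":0,"az":0.04},{"x":0.1,"y":-0.22,"z":0,"ax":0,"ay":0,"az":0.04},{"x":0.1,"y":-0.22,"z":0,"ax":0,"ay":0,"az":0.04},{"x":0.1,"y":-0.22,"z":0,"ax":0,"ay":0,"az":0.04}]' -1; python3 -m handwheel '[{"x":0.1,"y":-0.22,"z":0,"ax":0,"ay":0,"az":0},{"x":0.1,"y":-0.22,"z":0,"ax":0,"ay":0,"az":0},{"x":0.05,"y":-0.22,"z":0,"ax":0,"ay":0,"az":0},{"x":0.05,"y":-0.2,"z":0,"ax":0,"ay":0,"az":0},{"x":0,"y":-0.1,"z":0,"ax":0,"ay":0,"az":0},{"x":0,"y":0,"z":0,"ax":0,"ay":0,"az":0},{"x":0,"y":0,"z":0,"ax":0,"ay":0,"az":0},{"x":0,"y":0,"z":0,"ax":0,"ay":0,"az":0}]'
python3 - <<'E'
from h import *
p=arm.camera_params("wrist");s=st();im=arm.get_image("wrist");cv2.imwrite("pics/w2.png",im[:,:,::-1])
print({k:np.round(v,3).tolist() for k,v in p.items()})
for b in blobs(im,100)[0]: print(b,ray(p,b[1],60).round(1),ray(p,b[1],105).round(1))
E
```

```text
clock: 0.95
position: [394.8, 225.3, 231.4]
ee_rot: [0.998, 0.061, 0.0, -0.0]
contact_force: [0.9, -0.6, -0.9]
gripper_width: 0.0
grasp_force: 0.0
clock: 1.75
position: [454.6, 36.0, 231.3]
ee_rot: [0.998, 0.059, 0.0, -0.0]
contact_force: [0.2, -0.4, -0.5]
gripper_width: -0.2
grasp_force: 0.0
{'clock': 1.75, 'joints': [0.437, 0.093, -0.385, -0.0, -1.093, 1.253], 'position': [454.551, 35.963, 231.271], 'ee_rot': [0.998, 0.059, 0.0, -0.0], 'contact_force': [0.219, -0.412, -0.518], 'wrist_torque': [-0.029, -0.012, -0.038], 'gripper_width': -0.184, 'grasp_force': 0.0}
{'K': [[341.76, 0.0, 326.918], [0.0, 341.76, 203.009], [0.0, 0.0, 1.0]], 'position': [523.403, 44.352, 374.011], 'orientation': [0.74, -0.658, -0.093, 0.105]}
([313, 110, 37, 38, 1095], [331.0, 128.8]) [502.7  38.3  60. ] [505.7  39.2 105. ]
([417, 110, 49, 40, 1659], [440.5, 130.0]) [513.2 -59.7  60. ] [514.7 -44.8 105. ]
([505, 131, 34, 30, 602], [519.2, 144.2]) [ 509.2 -133.6   60. ] [ 511.2 -108.1  105. ]
```

View pics/w2.png

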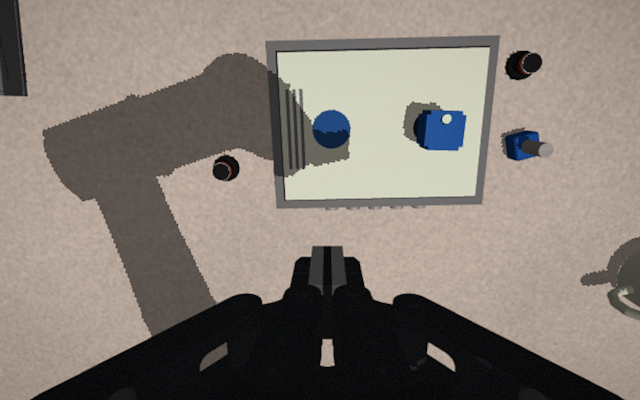

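The wrist view shows the pad disc at (331,129), the knob at (445,130) with its pip at (447,119), and the spare screw at (523,145). The optodes are at (523,65) and (226,168). Next I press the pad.

```bash
python3 -m handwheel '[{"x":0.12,"y":0.01,"z":-0.1,"ax":0,"ay":0,"az":0},{"x":0.12,"y":0,"z":-0.2,"ax":0,"ay":0,"az":0},{"x":0,"y":0,"z":-0.2,"ax":0,"ay":0,"az":0},{"x":0,"y":0,"z":-0.2,"ax":0,"ay":0,"az":0},{"x":0,"y":0,"z":-0.1,"ax":0,"ay":0,"az":0},{"x":0,"y":0,"z":-0.02,"ax":0,"ay":0,"az":0},{"x":0,"y":0,"z":-0.01,"ax":0,"ay":0,"az":0},{"x":0,"y":0,"z":0,"ax":0,"ay":0,"az":0}]' -1
python3 -m handwheel '[{"x":0,"y":0,"z":-0.01,"ax":0,"ay":0,"az":0},{"x":0,"y":0,"z":-0.01,"ax":0,"ay":0,"az":0},{"x":0,"y":0,"z":-0.01,"ax":0,"ay":0,"az":0},{"x":0,"y":0,"z":-0.005,"ax":0,"ay":0,"az":0},{"x":0,"y":0,"z":0,"ax":0,"ay":0,"az":0},{"x":0,"y":0,"z":0,"ax":0,"ay":0,"az":0},{"x":0,"y":0,"z":0,"ax":0,"ay":0,"az":0},{"x":0,"y":0,"z":0,"ax":0,"ay":0,"az":0}]'
```

```text
clock: 2.6
position: [503.5, 38.1, 66.4]
ee_rot: [0.998, 0.06, 0.001, -0.0]
contact_force: [0.8, -0.5, -0.0]
gripper_width: -0.2
grasp_force: 0.0
clock: 3.4
position: [503.2, 37.6, 59.2]
ee_rot: [0.998, 0.059, 0.001, -0.0]
contact_force: [-1.1, 1.3, 5.6]
gripper_width: -0.2
grasp_force: 2.8
```

Contact has been made; I'll keep pressing down in small steps.

```bash
python3 -m handwheel '[{"x":0,"y":0,"z":-0.005,"ax":0,"ay":0,"az":0},{"x":0,"y":0,"z":-0.005,"ax":0,"ay":0,"az":0},{"x":0,"y":0,"z":-0.005,"ax":0,"ay":0,"az":0},{"x":0,"y":0,"z":-0.005,"ax":0,"ay":0,"az":0},{"x":0,"y":0,"z":0,"ax":0,"ay":0,"az":0},{"x":0,"y":0,"z":0,"ax":0,"ay":0,"az":0},{"x":0,"y":0,"z":0,"ax":0,"ay":0,"az":0},{"x":0,"y":0,"z":0,"ax":0,"ay":0,"az":0}]' -1
```

```text
clock: 4.2
position: [503.2, 37.5, 55.1]
ee_rot: [0.998, 0.059, 0.001, -0.0]
contact_force: [-2.2, 1.6, 5.3]
gripper_width: 0.2
grasp_force: 2.7
```

```bash
python3 -m handwheel '[{"x":0,"y":0,"z":-0.005,"ax":0,"ay":0,"az":0},{"x":0,"y":0,"z":-0.005,"ax":0,"ay":0,"az":0},{"x":0,"y":0,"z":0,"ax":0,"ay":0,"az":0},{"x":0,"y":0,"z":0,"ax":0,"ay":0,"az":0},{"x":0,"y":0,"z":0,"ax":0,"ay":0,"az":0},{"x":0,"y":0,"z":0,"ax":0,"ay":0,"az":0},{"x":0,"y":0,"z":0,"ax":0,"ay":0,"az":0},{"x":0,"y":0,"z":0,"ax":0,"ay":0,"az":0}]' -1
```

```text
clock: 5.0
position: [503.2, 37.5, 54.9]
ee_rot: [0.998, 0.059, 0.001, -0.0]
contact_force: [-6.0, 1.9, 18.3]
gripper_width: 0.1
grasp_force: 9.0
```

The cover is home: it stopped at 54.9 mm and the force rose to 18 N. I'll retreat and look at the knob from near.

```bash
python3 -m handwheel '[{"x":0,"y":0,"z":0.15,"ax":0,"ay":0,"az":0},{"x":0,"y":0,"z":0.24,"ax":0,"ay":0,"az":0},{"x":-0.05,"y":-0.05,"z":0.2,"ax":0,"ay":0,"az":0},{"x":-0.1,"y":-0.2,"z":0,"ax":0,"ay":0,"az":0},{"x":-0.1,"y":-0.2,"z":0,"ax":0,"ay":0,"az":0},{"x":-0.04,"y":0,"z":0,"ax":0,"ay":0,"az":0},{"x":0,"y":0,"z":0,"ax":0,"ay":0,"az":0},{"x":0,"y":0,"z":0,"ax":0,"ay":0,"az":0}]' 1
python3 - <<'E'
from h import *
p=arm.camera_params("wrist");s=st();im=arm.get_image("wrist");cv2.imwrite("pics/w3.png",im[:,:,::-1])
print({k:np.round(v,3).tolist() for k,v in p.items()})
B,m=blobs(im,100)
for b in B: print(b,ray(p,b[1],60).round(1),ray(p,b[1],106).round(1))
s0=min(B,key=lambda b:np.hypot(b[1][0]-327,b[1][1]-150))
x,y,w,h,_=s0[0]; c=im[max(0,y-40):y+h+40,max(0,x-40):x+w+40,::-1]; print(x-40,y-40,c.shape)
cv2.imwrite("pics/w3c.png",cv2.resize(c,None,fx=4,fy=4,interpolation=cv2.INTER_CUBIC))
E
```

```text
clock: 5.8
position: [445.1, -52.4, 170.4]
ee_rot: [0.998, 0.059, 0.0, 0.0]
contact_force: [-0.9, -0.1, -0.3]
gripper_width: 85.4
grasp_force: 0.0
{'clock': 5.8, 'joints': [0.247, 0.142, -0.497, 0.0, -0.931, 1.441], 'position': [445.118, -52.399, 170.424], 'ee_rot': [0.998, 0.059, 0.0, 0.0], 'contact_force': [-0.93, -0.135, -0.301], 'wrist_torque': [0.034, 0.02, 0.02], 'gripper_width': 85.384, 'grasp_force': 0.0}
{'K': [[341.76, 0.0, 326.918], [0.0, 341.76, 203.009], [0.0, 0.0, 1.0]], 'position': [513.858, -44.07, 313.207], 'orientation': [0.74, -0.658, -0.093, 0.104]}
([308, 76, 52, 54, 2440], [333.4, 103.5]) [515.  -48.5  60. ] [514.8 -47.7 106. ]
([190, 83, 46, 47, 1711], [212.4, 106.1]) [503.2  36.9  60. ] [505.1  22.2 106. ]
([445, 113, 37, 36, 759], [460.5, 129.0]) [ 508.2 -142.3   60. ] [ 509.2 -124.4  106. ]
268 36 (134, 132, 3)
```

View pics/w3c.png

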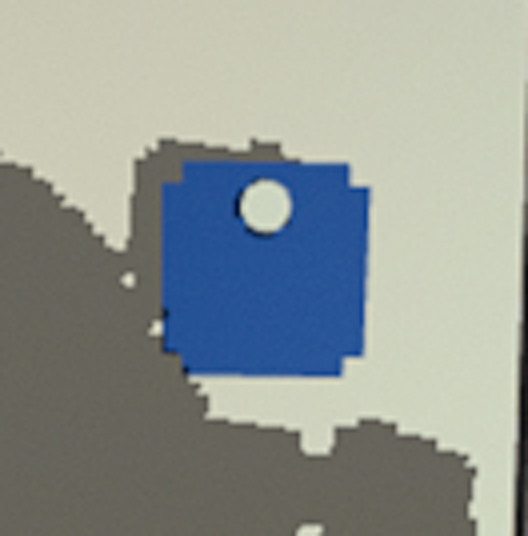

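The knob is seen square to the tool. Its centre is near crop (265,268), with the pip straight up at (265,207), so its yaw is about 0.12. Next I straddle the knob and grip it.

```bash
python3 -m handwheel '[{"x":0.17,"y":0.01,"z":0,"ax":0,"ay":0,"az":0},{"x":0.175,"y":0.01,"z":0,"ax":0,"ay":0,"az":0},{"x":0,"y":0,"z":-0.12,"ax":0,"ay":0,"az":0},{"x":0,"y":0,"z":-0.15,"ax":0,"ay":0,"az":0},{"x":0,"y":0,"z":-0.13,"ax":0,"ay":0,"az":0},{"x":0,"y":0,"z":-0.07,"ax":0,"ay":0,"az":0},{"x":0,"y":0,"z":0,"ax":0,"ay":0,"az":0},{"x":0,"y":0,"z":0,"ax":0,"ay":0,"az":0}]' 1
python3 -m handwheel '[{"x":0,"y":0,"z":0,"ax":0,"ay":0,"az":0},{"x":0,"y":0,"z":0,"ax":0,"ay":0,"az":0},{"x":0,"y":0,"z":0,"ax":0,"ay":0,"az":0},{"x":0,"y":0,"z":0,"ax":0,"ay":0,"az":0},{"x":0,"y":0,"z":0,"ax":0,"ay":0,"az":0},{"x":0,"y":0,"z":0,"ax":0,"ay":0,"az":0},{"x":0,"y":0,"z":0,"ax":0,"ay":0,"az":0},{"x":0,"y":0,"z":0,"ax":0,"ay":0,"az":0}]' -1
python3 -c "from h import *;st()"
```

```text
clock: 6.65
position: [514.4, -48.0, 76.2]
ee_rot: [0.998, 0.06, -0.0, 0.0]
contact_force: [-0.1, 1.1, 0.8]
gripper_width: 85.3
grasp_force: 0.0
clock: 7.45
position: [513.8, -48.4, 77.1]
ee_rot: [0.998, 0.059, 0.0, -0.0]
contact_force: [-2.4, 3.4, 6.4]
gripper_width: 28.8
grasp_force: 60.3
{'clock': 7.45, 'joints': [0.221, 0.374, -0.458, -0.0, -0.738, 1.468], 'position': [513.837, -48.396, 77.065], 'ee_rot': [0.998, 0.059, 0.0, -0.0], 'contact_force': [-2.357, 3.425, 6.424], 'wrist_torque': [0.871, 0.605, -0.044], 'gripper_width': 28.844, 'grasp_force': 60.326}
```

```bash
python3 -m handwheel '[{"x":0,"y":0,"z":0.004,"ax":0,"ay":0,"az":0},{"x":0,"y":0,"z":0,"ax":0,"ay":0,"az":0.06},{"x":0,"y":0,"z":0,"ax":0,"ay":0,"az":0.06},{"x":0,"y":0,"z":0,"ax":0,"ay":0,"az":0.06},{"x":0,"y":0,"z":0,"ax":0,"ay":0,"az":0.06},{"x":0,"y":0,"z":0,"ax":0,"ay":0,"az":0},{"x":0,"y":0,"z":0,"ax":0,"ay":0,"az":0},{"x":0,"y":0,"z":0,"ax":0,"ay":0,"az":0}]'
python3 -c "from h import *;st()"
```

```text
clock: 8.25
position: [514.1, -49.0, 77.5]
ee_rot: [0.97, 0.244, 0.0, 0.0]
contact_force: [0.9, -2.6, 4.5]
gripper_width: 29.0
grasp_force: 60.1
{'clock': 8.25, 'joints': [0.22, 0.374, -0.457, 0.001, -0.739, 1.844], 'position': [514.065, -49.035, 77.472], 'ee_rot': [0.97, 0.244, 0.0, 0.0], 'contact_force': [0.884, -2.63, 4.473], 'wrist_torque': [-0.764, -0.158, -0.019], 'gripper_width': 28.961, 'grasp_force': 60.136}
```

```bash
python3 -m handwheel '[{"x":0,"y":0,"z":0,"ax":0,"ay":0,"az":0.04},{"x":0,"y":0,"z":0,"ax":0,"ay":0,"az":0.04},{"x":0,"y":0,"z":0,"ax":0,"ay":0,"az":0.04},{"x":0,"y":0,"z":0,"ax":0,"ay":0,"az":0},{"x":0,"y":0,"z":0,"ax":0,"ay":0,"az":0},{"x":0,"y":0,"z":0,"ax":0,"ay":0,"az":0},{"x":0,"y":0,"z":0,"ax":0,"ay":0,"az":0},{"x":0,"y":0,"z":0,"ax":0,"ay":0,"az":0}]'
python3 -m handwheel '[{"x":0,"y":0,"z":0,"ax":0,"ay":0,"az":0.04},{"x":0,"y":0,"z":0,"ax":0,"ay":0,"az":0.04},{"x":0,"y":0,"z":0,"ax":0,"ay":0,"az":0.04},{"x":0,"y":0,"z":0,"ax":0,"ay":0,"az":0},{"x":0,"y":0,"z":0,"ax":0,"ay":0,"az":0},{"x":0,"y":0,"z":0,"ax":0,"ay":0,"az":0},{"x":0,"y":0,"z":0,"ax":0,"ay":0,"az":0},{"x":0,"y":0,"z":0,"ax":0,"ay":0,"az":0}]'
```

```text
clock: 9.05
position: [514.3, -49.3, 77.6]
ee_rot: [0.942, 0.334, 0.001, 0.001]
contact_force: [2.1, -4.7, 4.9]
gripper_width: 28.9
grasp_force: 60.3
clock: 9.85
position: [514.6, -49.6, 77.8]
ee_rot: [0.907, 0.421, 0.001, 0.001]
contact_force: [1.3, -7.1, 5.7]
gripper_width: 29.2
grasp_force: 60.4
```

```bash
python3 -m handwheel '[{"x":0,"y":-0.005,"z":0,"ax":0,"ay":0,"az":0.04},{"x":0,"y":0,"z":0,"ax":0,"ay":0,"az":0.04},{"x":0,"y":0,"z":0,"ax":0,"ay":0,"az":0.04},{"x":0,"y":0,"z":0,"ax":0,"ay":0,"az":0},{"x":0,"y":0,"z":0,"ax":0,"ay":0,"az":0},{"x":0,"y":0,"z":0,"ax":0,"ay":0,"az":0},{"x":0,"y":0,"z":0,"ax":0,"ay":0,"az":0},{"x":0,"y":0,"z":0,"ax":0,"ay":0,"az":0}]'
python3 -m handwheel '[{"x":0,"y":0,"z":0,"ax":0,"ay":0,"az":0.04},{"x":0,"y":0,"z":0,"ax":0,"ay":0,"az":0.04},{"x":0,"y":0,"z":0,"ax":0,"ay":0,"az":0.04},{"x":0,"y":0,"z":0,"ax":0,"ay":0,"az":0},{"x":0,"y":0,"z":0,"ax":0,"ay":0,"az":0},{"x":0,"y":0,"z":0,"ax":0,"ay":0,"az":0},{"x":0,"y":0,"z":0,"ax":0,"ay":0,"az":0},{"x":0,"y":0,"z":0,"ax":0,"ay":0,"az":0}]'
python3 -c "from h import *;st()"
```

```text
clock: 10.65
position: [514.9, -49.9, 77.8]
ee_rot: [0.863, 0.505, 0.001, 0.001]
contact_force: [1.6, -5.2, 5.6]
gripper_width: 28.9
grasp_force: 60.5
clock: 11.45
position: [515.2, -50.0, 77.0]
ee_rot: [0.812, 0.584, 0.001, 0.001]
contact_force: [5.6, -6.2, -0.9]
gripper_width: 29.0
grasp_force: 59.9
{'clock': 11.45, 'joints': [0.218, 0.375, -0.456, 0.001, -0.736, 2.599], 'position': [515.228, -49.986, 76.963], 'ee_rot': [0.812, 0.584, 0.001, 0.001], 'contact_force': [5.558, -6.191, -0.892], 'wrist_torque': [-1.69, -1.542, 0.081], 'gripper_width': 29.042, 'grasp_force': 59.906}
```

The vertical force fell from +5.6 to -0.9 N between about 0.94 and 1.13 rad back, which indicates the drop. I'll ease the grip so the screw falls, then look.

```bash
python3 -m handwheel '[{"x":0,"y":0,"z":0,"ax":0,"ay":0,"az":0},{"x":0,"y":0,"z":0,"ax":0,"ay":0,"az":0},{"x":0,"y":0,"z":0,"ax":0,"ay":0,"az":0},{"x":0,"y":0,"z":0,"ax":0,"ay":0,"az":0},{"x":0,"y":0,"z":0,"ax":0,"ay":0,"az":0},{"x":0,"y":0,"z":0,"ax":0,"ay":0,"az":0},{"x":0,"y":0,"z":0,"ax":0,"ay":0,"az":0},{"x":0,"y":0,"z":0,"ax":0,"ay":0,"az":0}]' 0.3
python3 - <<'E'
from h import *
p=arm.camera_params("wrist");s=st();im=arm.get_image("wrist");p2=arm.camera_params("side");i2=arm.get_image("side")
T=cv2.resize(im[200:400,160:480],(640,400));S=cv2.resize(i2[180:280,270:430],(640,400),interpolation=cv2.INTER_CUBIC)
cv2.imwrite("pics/d1.png",np.hstack([cv2.resize(T,(400,250)),cv2.resize(S,(400,250))])[:,:,::-1])
def proj(p,w):
    c=p["K"]@R.from_quat(p["orientation"]).inv().apply(np.array(w)-p["position"]); return (c[:2]/c[2]).round(1)
for z in (101,106): print(z,"wrist",proj(p,[514.5,-48.5,z]),"side",proj(p2,[514.5,-48.5,z]))
E
```

```text
clock: 12.25
position: [513.6, -49.7, 77.1]
ee_rot: [0.811, 0.585, 0.0, -0.0]
contact_force: [-1.1, 0.2, -1.0]
gripper_width: 55.2
grasp_force: 0.0
{'clock': 12.25, 'joints': [0.218, 0.374, -0.457, -0.0, -0.739, 2.601], 'position': [513.561, -49.702, 77.144], 'ee_rot': [0.811, 0.585, 0.0, -0.0], 'contact_force': [-1.136, 0.207, -1.006], 'wrist_torque': [-0.053, 0.022, 0.048], 'gripper_width': 55.248, 'grasp_force': 0.0}
101 wrist [331.1 287.7] side [336.2 213.8]
106 wrist [331.3 294.6] side [336.2 212.2]
```

View pics/d1.png

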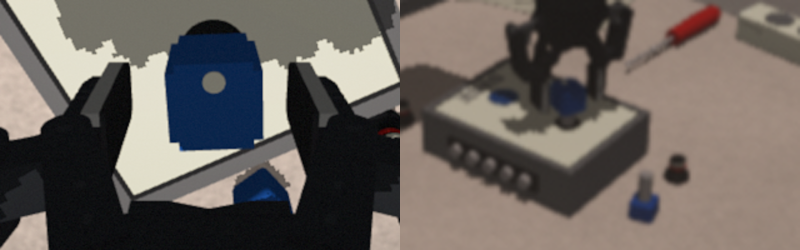

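The knob top appears at wrist pixel (331,286), which matches a 101 mm top height, so the screw has dropped. I re-centre, lower, grip again and turn forward.

```bash
python3 -m handwheel '[{"x":0.011,"y":0.007,"z":-0.012,"ax":0,"ay":0,"az":0},{"x":0,"y":0,"z":-0.013,"ax":0,"ay":0,"az":0},{"x":0,"y":0,"z":0,"ax":0,"ay":0,"az":0},{"x":0,"y":0,"z":0,"ax":0,"ay":0,"az":0},{"x":0,"y":0,"z":0,"ax":0,"ay":0,"az":0},{"x":0,"y":0,"z":0,"ax":0,"ay":0,"az":0},{"x":0,"y":0,"z":0,"ax":0,"ay":0,"az":0},{"x":0,"y":0,"z":0,"ax":0,"ay":0,"az":0}]' 0.3
python3 -m handwheel '[{"x":0,"y":0,"z":0,"ax":0,"ay":0,"az":0},{"x":0,"y":0,"z":0,"ax":0,"ay":0,"az":0},{"x":0,"y":0,"z":0,"ax":0,"ay":0,"az":0},{"x":0,"y":0,"z":0,"ax":0,"ay":0,"az":0},{"x":0,"y":0,"z":0,"ax":0,"ay":0,"az":0},{"x":0,"y":0,"z":0,"ax":0,"ay":0,"az":0},{"x":0,"y":0,"z":0,"ax":0,"ay":0,"az":0},{"x":0,"y":0,"z":0,"ax":0,"ay":0,"az":0}]' -1
python3 -m handwheel '[{"x":0,"y":0,"z":0,"ax":0,"ay":0,"az":-0.06},{"x":0,"y":0,"z":-0.0005,"ax":0,"ay":0,"az":-0.06},{"x":0,"y":0,"z":-0.0005,"ax":0,"ay":0,"az":-0.06},{"x":0,"y":0,"z":-0.0005,"ax":0,"ay":0,"az":-0.06},{"x":0,"y":0,"z":-0.0005,"ax":0,"ay":0,"az":-0.06},{"x":0,"y":0,"z":0,"ax":0,"ay":0,"az":0},{"x":0,"y":0,"z":0,"ax":0,"ay":0,"az":0},{"x":0,"y":0,"z":0,"ax":0,"ay":0,"az":0}]'
python3 -c "from h import *;st()"
```

```text
clock: 13.15
position: [515.8, -48.3, 72.2]
ee_rot: [0.811, 0.585, 0.0, 0.0]
contact_force: [-0.3, -0.6, -0.4]
gripper_width: 55.7
grasp_force: 0.0
clock: 13.95
position: [516.0, -48.4, 72.4]
ee_rot: [0.811, 0.585, 0.0, 0.0]
contact_force: [-0.4, -0.6, 3.9]
gripper_width: 29.4
grasp_force: 59.1
clock: 14.75
position: [515.8, -48.3, 71.9]
ee_rot: [0.925, 0.38, 0.0, 0.0]
contact_force: [-0.7, -0.9, 5.3]
gripper_width: 29.3
grasp_force: 59.1
{'clock': 14.75, 'joints': [0.22, 0.384, -0.458, -0.0, -0.729, 2.129], 'position': [515.849, -48.279, 71.887], 'ee_rot': [0.925, 0.38, 0.0, 0.0], 'contact_force': [-0.712, -0.875, 5.282], 'wrist_torque': [-0.029, 0.206, -0.017], 'gripper_width': 29.329, 'grasp_force': 59.124}
```

```bash
python3 -m handwheel '[{"x":0,"y":0,"z":-0.0007,"ax":0,"ay":0,"az":-0.09},{"x":0,"y":0,"z":-0.0007,"ax":0,"ay":0,"az":-0.09},{"x":0,"y":0,"z":-0.0007,"ax":0,"ay":0,"az":-0.09},{"x":0,"y":0,"z":-0.0007,"ax":0,"ay":0,"az":-0.09},{"x":0,"y":0,"z":-0.0007,"ax":0,"ay":0,"az":-0.09},{"x":0,"y":0,"z":-0.0007,"ax":0,"ay":0,"az":-0.09},{"x":0,"y":0,"z":-0.0007,"ax":0,"ay":0,"az":-0.09},{"x":0,"y":0,"z":-0.0007,"ax":0,"ay":0,"az":-0.09}]'
python3 -m handwheel '[{"x":0,"y":0,"z":-0.0007,"ax":0,"ay":0,"az":-0.09},{"x":0,"y":0,"z":-0.0007,"ax":0,"ay":0,"az":-0.09},{"x":0,"y":0,"z":-0.0007,"ax":0,"ay":0,"az":-0.09},{"x":0,"y":0,"z":-0.0007,"ax":0,"ay":0,"az":-0.09},{"x":0,"y":0,"z":-0.0007,"ax":0,"ay":0,"az":-0.09},{"x":0,"y":0,"z":-0.0007,"ax":0,"ay":0,"az":-0.09},{"x":0,"y":0,"z":-0.0007,"ax":0,"ay":0,"az":-0.09},{"x":0,"y":0,"z":-0.0007,"ax":0,"ay":0,"az":-0.09}]'
python3 -c "from h import *;st()"
```

```text
clock: 15.55
position: [515.7, -47.9, 70.8]
ee_rot: [0.984, -0.178, -0.0, -0.0]
contact_force: [-2.3, 2.1, 5.2]
gripper_width: 29.4
grasp_force: 59.9
clock: 16.35
position: [516.1, -47.6, 69.7]
ee_rot: [0.736, -0.677, 0.0, -0.001]
contact_force: [-1.1, 3.2, 5.0]
gripper_width: 29.5
grasp_force: 59.9
{'clock': 16.35, 'joints': [0.221, 0.388, -0.459, -0.001, -0.723, -0.138], 'position': [516.093, -47.581, 69.73], 'ee_rot': [0.736, -0.677, 0.0, -0.001], 'contact_force': [-1.148, 3.231, 4.99], 'wrist_torque': [0.799, 0.332, 0.023], 'gripper_width': 29.515, 'grasp_force': 59.887}
```

```bash
python3 -m handwheel '[{"x":0,"y":0,"z":-0.0007,"ax":0,"ay":0,"az":-0.09},{"x":0,"y":0,"z":-0.0007,"ax":0,"ay":0,"az":-0.09},{"x":0,"y":0,"z":-0.0007,"ax":0,"ay":0,"az":-0.09},{"x":0,"y":0,"z":-0.0007,"ax":0,"ay":0,"az":-0.09},{"x":0,"y":0,"z":-0.0007,"ax":0,"ay":0,"az":-0.09},{"x":0,"y":0,"z":-0.0007,"ax":0,"ay":0,"az":-0.09},{"x":0,"y":0,"z":-0.0007,"ax":0,"ay":0,"az":-0.09},{"x":0,"y":0,"z":-0.0007,"ax":0,"ay":0,"az":-0.09}]'
python3 -m handwheel '[{"x":0,"y":0,"z":-0.0007,"ax":0,"ay":0,"az":-0.09},{"x":0,"y":0,"z":-0.0007,"ax":0,"ay":0,"az":-0.09},{"x":0,"y":0,"z":-0.0007,"ax":0,"ay":0,"az":-0.09},{"x":0,"y":0,"z":-0.0007,"ax":0,"ay":0,"az":-0.09},{"x":0,"y":0,"z":-0.0007,"ax":0,"ay":0,"az":-0.09},{"x":0,"y":0,"z":-0.0007,"ax":0,"ay":0,"az":-0.09},{"x":0,"y":0,"z":-0.0007,"ax":0,"ay":0,"az":-0.09},{"x":0,"y":0,"z":-0.0007,"ax":0,"ay":0,"az":-0.09}]'
python3 -c "from h import *;st()"
```

```text
clock: 17.15
position: [516.5, -47.8, 68.6]
ee_rot: [-0.258, 0.966, 0.0, 0.001]
contact_force: [0.5, 0.9, 4.1]
gripper_width: 29.5
grasp_force: 59.7
clock: 17.95
position: [516.5, -48.2, 67.6]
ee_rot: [0.3, 0.954, 0.0, 0.001]
contact_force: [-0.2, 0.0, 4.7]
gripper_width: 29.4
grasp_force: 59.7
{'clock': 17.95, 'joints': [0.22, 0.391, -0.461, 0.001, -0.717, -2.4], 'position': [516.485, -48.204, 67.555], 'ee_rot': [0.3, 0.954, 0.0, 0.001], 'contact_force': [-0.21, 0.038, 4.656], 'wrist_torque': [-0.206, 0.018, -0.024], 'gripper_width': 29.382, 'grasp_force': 59.741}
```

```bash
python3 -m handwheel '[{"x":0,"y":0,"z":0,"ax":0,"ay":0,"az":0},{"x":0,"y":0,"z":0,"ax":0,"ay":0,"az":0},{"x":0,"y":0,"z":0,"ax":0,"ay":0,"az":0},{"x":0,"y":0,"z":0,"ax":0,"ay":0,"az":0},{"x":0,"y":0,"z":0,"ax":0,"ay":0,"az":0},{"x":0,"y":0,"z":0,"ax":0,"ay":0,"az":0},{"x":0,"y":0,"z":0,"ax":0,"ay":0,"az":0},{"x":0,"y":0,"z":0,"ax":0,"ay":0,"az":0}]' 0.4
python3 -m handwheel '[{"x":0,"y":0,"z":0,"ax":0,"ay":0,"az":0.09},{"x":0,"y":0,"z":0,"ax":0,"ay":0,"az":0.09},{"x":0,"y":0,"z":0,"ax":0,"ay":0,"az":0.09},{"x":0,"y":0,"z":0,"ax":0,"ay":0,"az":0.09},{"x":0,"y":0,"z":0,"ax":0,"ay":0,"az":0.09},{"x":0,"y":0,"z":0,"ax":0,"ay":0,"az":0.09},{"x":0,"y":0,"z":0,"ax":0,"ay":0,"az":0.09},{"x":0,"y":0,"z":0,"ax":0,"ay":0,"az":0.09}]'
python3 -m handwheel '[{"x":0,"y":0,"z":0,"ax":0,"ay":0,"az":0.09},{"x":0,"y":0,"z":0,"ax":0,"ay":0,"az":0.09},{"x":0,"y":0,"z":0,"ax":0,"ay":0,"az":0.05},{"x":0,"y":0,"z":0,"ax":0,"ay":0,"az":0.05},{"x":0,"y":0,"z":0,"ax":0,"ay":0,"az":0},{"x":0,"y":0,"z":0,"ax":0,"ay":0,"az":0},{"x":0,"y":0,"z":0,"ax":0,"ay":0,"az":0},{"x":0,"y":0,"z":0,"ax":0,"ay":0,"az":0}]'
python3 - <<'E'
from h import *
st();im=arm.get_image("wrist");cv2.imwrite("pics/d2.png",cv2.resize(im[200:400,160:480],(640,400))[:,:,::-1])
E
```

```text
clock: 18.75
position: [515.8, -48.3, 67.2]
ee_rot: [0.298, 0.955, 0.0, 0.0]
contact_force: [-0.9, 0.3, 0.1]
gripper_width: 60.0
grasp_force: 0.0
clock: 19.55
position: [515.8, -48.3, 67.2]
ee_rot: [-0.263, 0.965, 0.0, 0.0]
contact_force: [-0.0, -0.2, 0.4]
gripper_width: 59.7
grasp_force: 0.0
clock: 20.35
position: [515.7, -48.3, 67.2]
ee_rot: [-0.464, 0.886, 0.0, -0.0]
contact_force: [-0.2, -0.1, -0.1]
gripper_width: 60.0
grasp_force: 0.0
{'clock': 20.35, 'joints': [0.22, 0.391, -0.462, -0.0, -0.717, -0.826], 'position': [515.733, -48.328, 67.207], 'ee_rot': [-0.464, 0.886, 0.0, -0.0], 'contact_force': [-0.178, -0.088, -0.109], 'wrist_torque': [-0.035, 0.004, 0.001], 'gripper_width': 59.999, 'grasp_force': 0.0}
```

View pics/d2.png

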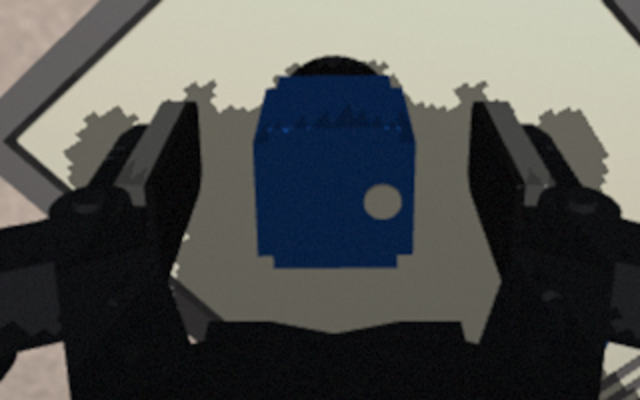

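The knob sits square between the pads, with the pip on the right at (382,202) as expected. I grip and make the remaining ~1.38 rad.

```bash
python3 -m handwheel '[{"x":0,"y":0,"z":0,"ax":0,"ay":0,"az":0},{"x":0,"y":0,"z":0,"ax":0,"ay":0,"az":0},{"x":0,"y":0,"z":0,"ax":0,"ay":0,"az":0},{"x":0,"y":0,"z":0,"ax":0,"ay":0,"az":0},{"x":0,"y":0,"z":0,"ax":0,"ay":0,"az":0},{"x":0,"y":0,"z":0,"ax":0,"ay":0,"az":0},{"x":0,"y":0,"z":0,"ax":0,"ay":0,"az":0},{"x":0,"y":0,"z":0,"ax":0,"ay":0,"az":0}]' -1
python3 -m handwheel '[{"x":0,"y":0,"z":-0.0007,"ax":0,"ay":0,"az":-0.08},{"x":0,"y":0,"z":-0.0007,"ax":0,"ay":0,"az":-0.08},{"x":0,"y":0,"z":-0.0007,"ax":0,"ay":0,"az":-0.08},{"x":0,"y":0,"z":-0.0007,"ax":0,"ay":0,"az":-0.08},{"x":0,"y":0,"z":-0.0007,"ax":0,"ay":0,"az":-0.08},{"x":0,"y":0,"z":-0.0007,"ax":0,"ay":0,"az":-0.08},{"x":0,"y":0,"z":-0.0007,"ax":0,"ay":0,"az":-0.08},{"x":0,"y":0,"z":-0.0007,"ax":0,"ay":0,"az":-0.08}]'
python3 -m handwheel '[{"x":0,"y":0,"z":-0.0007,"ax":0,"ay":0,"az":-0.08},{"x":0,"y":0,"z":-0.0007,"ax":0,"ay":0,"az":-0.08},{"x":0,"y":0,"z":-0.0007,"ax":0,"ay":0,"az":-0.08},{"x":0,"y":0,"z":0,"ax":0,"ay":0,"az":0},{"x":0,"y":0,"z":0,"ax":0,"ay":0,"az":0},{"x":0,"y":0,"z":0,"ax":0,"ay":0,"az":0},{"x":0,"y":0,"z":0,"ax":0,"ay":0,"az":0},{"x":0,"y":0,"z":0,"ax":0,"ay":0,"az":0}]'
python3 - <<'E'
from h import *
st();im=arm.get_image("wrist");cv2.imwrite("pics/d3.png",cv2.resize(im[160:400],(640,240))[:,:,::-1])
E
```

```text
clock: 21.2
position: [515.9, -48.3, 67.4]
ee_rot: [-0.465, 0.886, -0.0, 0.0]
contact_force: [-0.5, -1.3, 2.9]
gripper_width: 28.9
grasp_force: 61.4
clock: 22.0
position: [515.7, -48.0, 66.4]
ee_rot: [0.022, 1.0, 0.0, -0.0]
contact_force: [-2.3, 1.6, 4.0]
gripper_width: 29.1
grasp_force: 61.9
clock: 22.8
position: [515.8, -47.9, 66.0]
ee_rot: [0.206, 0.979, 0.0, 0.0]
contact_force: [-2.0, 2.9, 6.1]
gripper_width: 29.1
grasp_force: 61.8
{'clock': 22.8, 'joints': [0.221, 0.393, -0.463, -0.001, -0.714, -2.205], 'position': [515.765, -47.874, 66.04], 'ee_rot': [0.206, 0.979, 0.0, 0.0], 'contact_force': [-1.968, 2.928, 6.068], 'wrist_torque': [0.793, 0.546, -0.09], 'gripper_width': 29.059, 'grasp_force': 61.81}
```

View pics/d3.png

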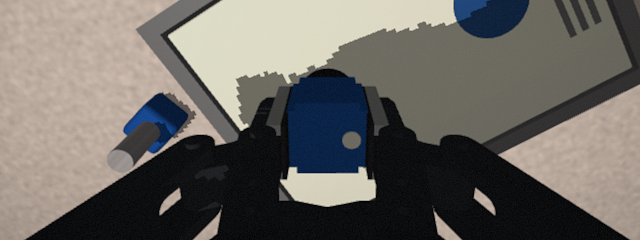

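The knob is held squarely between the pads at (328,125), with the pip still on the right at (351,140). The spare screw at (150,130) is undisturbed.

```bash
python3 -c "from bench import arm;print(arm.job_done())"
```

```text
the job is handed in; nothing more can be done
None
```

The cover is pressed home, the thumbscrew dropped into its thread about 1 rad back and was then turned about one full turn forward, and the job was handed in at about 23 s with the knob still in the gripper.

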